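Unlock the specimen turntable and hold its index plunger out

ROBOT

A 7-joint arm with a two-finger parallel gripper is mounted at the origin on the work surface. World frame = base frame: x ahead of the robot, y to its left, z up, the work surface at z = 0. Lengths are in m, angles in rad, forces in N, time in s.
With the tool pointing down it reaches from about 0.4 to 0.85 m from the base axis. Payload 6.9 kg.
Tool frame: the origin (TCP) lies midway between the tips of the shut fingers; the grasp point (between the pads) lies behind it (ctrl.pinch_z is the z of the grasp point in the tool frame, in m); z points along the fingers, y is the direction in which the jaws open and shut (so a half turn about z gives the same grasp; the last joint's range is limited). The gripper opens to 85 mm and grips with 20 to 120 N. Pads are 22 mm wide; open, the fingers measure 114 mm over their backs; the gripper's body (76 mm by 85 mm) begins 54 mm behind the grasp point. The pads swing forward as they close: fully open they stand 13 mm farther back than shut.
Start: joints at [-1.075, 0.507, -0.238, 1.5, 0.126, 1.149, -0.155], TCP at [0.238, 0.578, 0.231] pointing down, gripper open.
Joint ranges: [-3.08, 3.08], [-0.24, 2.05], [-1.43, 1.35], [0, 2.5], [-1.52, 4.66], [0.17, 1.96], [-2.89, 2.89]. Speed limits (rad/s): [2.39, 2.39, 3.14, 3.14, 3.14, 3.14, 3.14].

INTERFACE

Orientations are given as a unit quaternion [w, x, y, z].
In Python, from station import ctrl, get_state, vision, ticket, models gives the robot as it stands. Calls block until the motion is done:
- ctrl.movep(position, orientation): joint-space move of the TCP to a pose.
- ctrl.movel(position, frame=None, max_speed=0.15): straight line of the TCP; frame=None keeps the orientation; max_speed is the mean speed in m/s.
- ctrl.set_joints(angles): joint-space move.
- ctrl.ungrasp() and ctrl.close_gripper(force=None): open the fingers fully, or close them until they stop; force is the grip in N (None keeps the last).
- ctrl.pause(seconds).
- ctrl.ik(position, orientation): joint angles nearest the present ones, or None.
- get_state(): the state.
- vision.grab_frame(name): name is "scene" or "top" or "wrist"; returns (picture, depth): 384x512x3 uint8, blue, green, red; 384x512 float32, m along the optical axis (not along the pixel's ray), 0 where there is no reading.
- vision.camera_info(name): a dict with "mtx" (3x3 intrinsics, pixels), "R" (3x3) and "t" (3): a world point X has camera coordinates R X + t; the wrist camera has in their place "hand_eye" (4x4, takes a point from camera to tool coordinates, whose origin is the TCP and whose axes are the flange's). Camera axes: x right, y down, z forward; pixel columns grow to the right and rows downward; lengths in m; the calibration is good to about 2 mm. A picture is of the moment at which its call begins: read the wrist's pose just before it. camera_info takes no time and is no camera call.
A pose or a line that the arm cannot do raises ctrl.Unreachable and nothing moves.
- ticket.close_job(): hands the job in, once; it reports no verdict.
Trained networks look in the newest picture that a camera, given by its name, has taken for a name from the list of things; names that differ only in an ending like _2 or _b are one class to them, and where a whole thing is asked for, a point or a joint stands for the part that bears it (a point fixed in the world has none). Each returns a list of dicts, best first, with "p" (0 to 1); they miss things now and then, are a little off and sometimes report something else, mostly with a low value. They report only what shows in the picture. A call takes as long as a camera call.
- models.recognise(camera, target): "point" ([column, row] in pixels, amid what is visible of it).
- models.masks_of(camera, target): "mask" (384x512 bool, what is visible of it) and "point" ([column, row] in pixels, amid what is visible of it).
The state is a dict: "time": time; "qpos": joint angles; "qd": joint speeds; "tau": joint torques, N m; "tcp_pos": TCP position; "eef_rot": TCP orientation; "contact_force": force on the tool from outside, world axes, zero at the start; "wrist_torque": the same for the moment, N m; "width": finger opening in m.
Only numpy, scipy, OpenCV 4.12 (cv2) and the standard library are available. Lean on these libraries where they do the work, as an engineer would, in place of code of your own. Each camera call takes 0.05 s, during which the arm holds its last target. There are 200 camera calls.

TASK

The specimen turntable on the bench is still locked for transport. Slide the grip of the transport lock along its track, away from the plunger, to its end stop, then pull the index plunger up by its round knob as far as it will go and keep holding it there, pin clear of its hole, so that I can turn the dial plate to the next specimen: you finish while still holding the knob. Leave the turning of the plate to me and do not disturb the other things on the bench.

Things in the scene. Friction and masses are not known exactly. Their poses are not given: they have to be found in the camera images.
- turntable: Specimen turntable, bolted down: grey base 260 x 280 mm, round aluminium dial plate 200 mm across, and along its front rim a grey bridge (top 84 mm up) with the index plunger and, beside it, the transport lock's track. Origin at bench level; x points from the bridge to the dial, y from the plunger along the track, z up. Plunger axis at x -58, y 0 mm; dial axis at x 30, y 0 mm.
- track_end (a point): Where the centre of the lock's grip stands at the end stop (turntable frame: x -58, y 100, z 122 mm). The aluminium track is 40 mm wide along the turntable's x, runs from y 24 to 132 mm, and its top is 105 mm above the bench (108 mm at the end-stop block, y 108 to 132 mm).
- head (a point): Top of the white measuring head, 138 mm above the bench (turntable frame: x 30, y -97 mm): an arm 30 mm wide reaching from a post at y -122 to a lens barrel at y -56 mm. Fixed; an obstacle for low approaches.
- pull_knob (a point): Round black knob on top of the index plunger, the part to pull: head 28 mm in diameter, 18 mm high, on a 15 mm neck. This point: centre of the head, 130 mm above the bench while the pin is seated (head from 121 to 139 mm). It lifts straight up. All parts near it stay below 108 mm, but for the lock's grip.
- plunger (a joint): How far the plunger is pulled up, in m: 0 = pin seated 11 mm deep in its hole in the dial plate, 0.016 = against its upper stop. A spring pulls it back: about 6 N at the start, 11 N at the stop. While the lock is on, its fork lies over a collar on the stem and the plunger lifts no more than about 3 mm.
- lock_grip (a point): Black ribbed grip of the transport lock: block 28 mm (along the turntable's x) x 16 mm (along y) x 24 mm high, on a forked steel slide. This point: centre of the block, 122 mm above the bench (block from 110 to 134 mm). In the turntable's frame at x = -58 mm, y = 70 mm plus the travel of the slide; its axes are the turntable's.
- lock_slide (a joint): Travel of the transport lock in m along the turntable's +y, away from the plunger: near 0 = locked (starts between 0 and 0.006), 0.030 = end stop, free. It stays where it is left; about 2.5 N friction.
- dial (a joint): Angle of the dial plate in rad about its upright axis, near 0 at the start; plate top 60 mm above the bench, black resin specimens on it up to 70 mm. The seated pin keeps it from turning.
- screwdriver: Bystander: screwdriver 200 mm long with a blue 26 mm handle, lying on the bench beside the turntable. Origin: underside, mid-length.
- beaker: Bystander: glass beaker, 68 mm across, 90 mm high. Origin: centre of its underside.
- reagent_bottle: Bystander: brown glass jar with a white cap, 52 mm across, 100 mm high. Origin: centre of its underside.

How it is judged:
By the outcome, as a careful person would: the job done as asked, in the order asked, and still so for the second after the job is handed in, while the arm keeps its last pose, push and grip.
It also fails if it takes over 42 s, if anything falls off the work surface, if the arm or the gripper's body presses on something with over 40 N, if the wrist force passes 120 N, or if a joint passes its speed limit or range.

## Working session

There is one attempt and no reset: what is moved stays moved. The work goes in short steps, each a Python script; the robot and the scene stay as the last script left them, time stands still between calls to the robot, and variables do not carry over. Pictures are saved under pics/ and viewed, about 8 in all and at most 12, crops included, and the job is handed in when it is done.

```bash
mkdir -p pics; ls; cat > h.py <<'E'
import numpy as np, cv2
from station import ctrl, get_state, vision, ticket, models
def world(cam,u,v,d):
    i=vision.camera_info(cam); K=np.array(i["mtx"])
    c=np.array([(u-K[0,2])/K[0,0]*d,(v-K[1,2])/K[1,1]*d,d])
    return np.array(i["R"]).T@(c-np.array(i["t"]))
E
python3 - <<'E'
from h import *
np.set_printoptions(precision=4,suppress=True)
out=[]
for cam in ("scene","top"):
    im,d=vision.grab_frame(cam)
    np.savez(f"pics/{cam}0.npz",im=im,d=d)
    for n in ("pull_knob","lock_grip","turntable","screwdriver","beaker","reagent_bottle"):
        r=models.masks_of(cam,n)
        for q in r[:2]:
            m=q["mask"]&(d>0); v,u=np.nonzero(m)
            if len(u)==0: continue
            P=np.array([world(cam,a,b,d[b,a]) for a,b in zip(u,v)])
            print(cam,n,round(q["p"],2),np.round(q["point"]),len(u),"med",np.median(P,0),"lo",np.percentile(P,3,0),"hi",np.percentile(P,97,0))
    cv2.imwrite(f"pics/{cam}0.png",im)
s=get_state();print(s["time"],s["tcp_pos"],s["eef_rot"],ctrl.pinch_z,s["width"])
E
```

```text
pics
scene pull_knob 0.46 [237. 165.] 99 med [ 0.5235 -0.0439  0.1361] lo [ 0.5106 -0.0539  0.1035] hi [ 0.5305 -0.0352  0.1414]
scene lock_grip 0.75 [263. 170.] 274 med [0.4848 0.0052 0.1031] lo [ 0.46   -0.0392  0.0975] hi [0.5228 0.029  0.1357]Traceback (most recent call last):
  File "<stdin>", line 12, in <module>
  File "h.py", line 4, in world
    i=vision.camera_info(cam); K=np.array(i["mtx"])
ValueError: time passes only in moves, steps and waits
```

```bash
cat > h.py <<'E'
import numpy as np, cv2
from station import ctrl, get_state, vision, ticket, models
np.set_printoptions(precision=4,suppress=True)
def world(info,u,v,d):
    K=np.array(info["mtx"]); u,v,d=map(np.asarray,(u,v,d))
    c=np.stack([(u-K[0,2])/K[0,0]*d,(v-K[1,2])/K[1,1]*d,d],-1)
    return (c-np.array(info["t"]))@np.array(info["R"])
E
python3 - <<'E'
from h import *
for cam in ("scene","top"):
    info=vision.camera_info(cam)
    im,d=vision.grab_frame(cam)
    cv2.imwrite(f"pics/{cam}0.png",im); np.savez(f"pics/{cam}0.npz",im=im,d=d)
    for n in ("pull_knob","lock_grip","turntable","screwdriver","beaker","reagent_bottle"):
        r=models.masks_of(cam,n)
        for q in r[:2]:
            v,u=np.nonzero(q["mask"]&(d>0))
            if len(u)==0: continue
            P=world(info,u,v,d[v,u])
            print(cam,n,round(q["p"],2),np.round(q["point"]),len(u),"med",np.median(P,0),"lo",np.percentile(P,3,0),"hi",np.percentile(P,97,0))
s=get_state();print(s["time"],s["tcp_pos"],s["eef_rot"],ctrl.pinch_z,s["width"])
a=[cv2.imread(f"pics/{c}0.png") for c in("scene","top")]
cv2.imwrite("pics/both.png",cv2.resize(np.vstack(a),None,fx=.78,fy=.78))
E
```

```text
scene pull_knob 0.71 [251. 216.] 3653 med [0.6097 0.0139 0.0612] lo [ 0.5083 -0.0737  0.0555] hi [0.6829 0.0911 0.072 ]
scene pull_knob 0.6 [248. 217.] 9999 med [ 0.6149 -0.0005  0.0596] lo [ 0.449  -0.1384  0.0142] hi [0.7218 0.1353 0.1379]
scene lock_grip 0.69 [247. 219.] 10037 med [ 0.6146 -0.0003  0.0596] lo [ 0.4481 -0.137   0.0137] hi [0.7218 0.1378 0.1379]
scene lock_grip 0.57 [260. 170.] 259 med [0.4858 0.0033 0.1034] lo [ 0.4656 -0.0387  0.0882] hi [0.523  0.0284 0.136 ]
scene turntable 0.8 [247. 218.] 10108 med [ 0.615  -0.0003  0.0595] lo [ 0.4481 -0.1397  0.0122] hi [0.7226 0.1369 0.1379]
scene screwdriver 0.69 [210. 171.] 301 med [ 0.434  -0.1466  0.022 ] lo [ 0.4018 -0.1812  0.0017] hi [ 0.4577 -0.1042  0.028 ]
scene screwdriver 0.35 [237. 168.] 142 med [ 0.522  -0.0453  0.1361] lo [ 0.507  -0.0573  0.0956] hi [ 0.5301 -0.0342  0.142 ]
scene beaker 0.68 [313. 169.] 863 med [0.4201 0.1292 0.0615] lo [0.3654 0.0986 0.0028] hi [0.4358 0.1579 0.0909]
scene reagent_bottle 0.94 [151. 222.] 827 med [ 0.6943 -0.2037  0.0705] lo [ 0.6634 -0.2303  0.0084] hi [ 0.7043 -0.187   0.1023]
scene reagent_bottle 0.31 [257. 168.] 306 med [ 0.4869 -0.0027  0.1031] lo [ 0.4655 -0.0425  0.0858] hi [0.5241 0.0285 0.136 ]
top lock_grip 0.81 [268. 222.] 278 med [0.4803 0.0013 0.1017] lo [ 0.4581 -0.0384  0.0963] hi [0.5095 0.0315 0.1355]
top turntable 0.67 [268. 193.] 9963 med [ 0.5651 -0.0083  0.0586] lo [ 0.427  -0.152   0.0135] hi [0.709  0.1336 0.1373]
top screwdriver 0.65 [320. 246.] 312 med [ 0.4226 -0.1383  0.023 ] lo [ 0.3922 -0.1796  0.0149] hi [ 0.4522 -0.0901  0.0292]
top beaker 0.79 [217. 254.] 543 med [0.4028 0.134  0.0099] lo [0.3726 0.1021 0.0004] hi [0.4296 0.1576 0.0912]
top reagent_bottle 0.66 [347. 148.] 446 med [ 0.6683 -0.2067  0.0961] lo [ 0.6509 -0.2323  0.0187] hi [ 0.6935 -0.1882  0.1025]
0.9 [0.2375 0.5781 0.2313] [ 0.      0.1937  0.9811 -0.    ] -0.0187 0.08554858519250928
```

View pics/both.png

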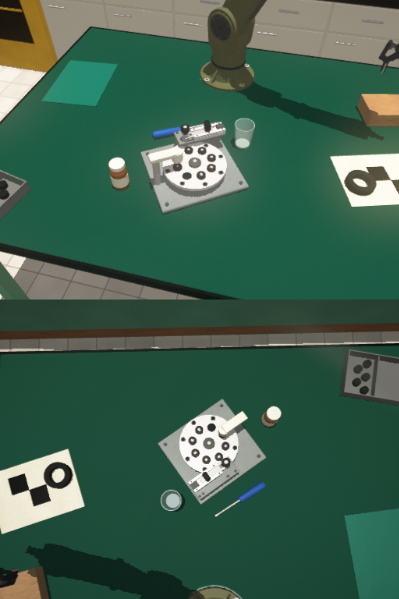

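The scene view (upper half) shows the turntable, with the bridge on the robot's side. The knob is at about (237,165) full-res and the grip to its right. The top view shows the plunger at the right end of the bridge, with the track running left and down. Next I'll zoom in and get the heights.

```bash
python3 - <<'E'
from h import *
t=[]
for cam,(u0,v0) in (("scene",(205,135)),("top",(215,175))):
    z=np.load(f"pics/{cam}0.npz"); im=z["im"];d=z["d"]; info=vision.camera_info(cam)
    t.append(cv2.resize(im[v0:v0+80,u0:u0+110],None,fx=5,fy=3.6*5/3.6,interpolation=cv2.INTER_NEAREST)[:300*2])
    vv,uu=np.mgrid[v0:v0+80,u0:u0+110]; P=world(info,uu,vv,d[v0:v0+80,u0:u0+110]); g=im[v0:v0+80,u0:u0+110].max(2)
    m=(P[...,2]>.108)&(P[...,2]<.145)&(d[v0:v0+80,u0:u0+110]>0)
    n,l,st,c=cv2.connectedComponentsWithStats(m.astype(np.uint8))
    for k in range(1,n):
        if st[k,4]<8: continue
        q=P[l==k]; top=q[q[:,2]>np.percentile(q[:,2],90)-.006]
        print(cam,c[k]+[u0,v0],st[k,4],"bright",np.median(g[l==k]),"top mid",(top.min(0)+top.max(0))/2,"size",np.ptp(top,0),"mean",top.mean(0))
    m2=(P[...,2]>.053)&(P[...,2]<.063)
    # dial plate
    z=np.vstack
    vv,uu=np.nonzero((d>0)); P=world(info,uu,vv,d[vv,uu])
    k=(abs(P[:,2]-.06)<.003)&(abs(P[:,0]-.59)<.15)&(abs(P[:,1])<.15)
    print(cam,"dial",cv2.minEnclosingCircle(P[k,:2].astype(np.float32)),k.sum())
    k=(abs(P[:,2]-.105)<.003)&(abs(P[:,0]-.49)<.12)&(abs(P[:,1])<.12)
    print(cam,"track",cv2.minAreaRect(P[k,:2].astype(np.float32)),k.sum())
cv2.imwrite("pics/c.png",np.vstack([cv2.resize(x,(410,298)) for x in t]))
E
```

```text
scene [265.951  160.5882] 102 bright 53.5 top mid [0.4743 0.0168 0.134 ] size [0.0285 0.024  0.0079] mean [0.4762 0.0167 0.1341]
scene [281.7021 160.766 ] 47 bright 111.0 top mid [0.4498 0.0527 0.1095] size [0.0289 0.027  0.003 ] mean [0.449  0.0524 0.1091]
scene [237.0726 165.7016] 124 bright 61.0 top mid [ 0.5168 -0.0464  0.14  ] size [0.0327 0.0251 0.0085] mean [ 0.5191 -0.0459  0.1396]
scene [219.8468 198.2568] 444 bright 251.0 top mid [ 0.6353 -0.059   0.1385] size [0.0595 0.0609 0.0089] mean [ 0.6346 -0.0599  0.138 ]
scene dial ((0.592403769493103, -0.013814547099173069), 0.11655516922473907) 2559
scene track ((0.48104849457740784, 0.007343076169490814), (0.04420637711882591, 0.13581764698028564), 34.675689697265625) 328
top [288.9524 208.3714] 105 bright 60.0 top mid [ 0.5144 -0.0471  0.1391] size [0.0251 0.0245 0.0078] mean [ 0.5144 -0.0473  0.1388]
top [263.8372 226.9419] 86 bright 53.5 top mid [0.4715 0.0157 0.1342] size [0.0267 0.0216 0.008 ] mean [0.4721 0.015  0.1337]
top [247.   238.96] 25 bright 113.0 top mid [0.4436 0.0554 0.1103] size [0.0198 0.0172 0.0046] mean [0.4437 0.0566 0.1094]
top dial ((0.5908834338188171, -0.009120728820562363), 0.11081644892692566) 2492
top track ((0.5068067312240601, -0.010108068585395813), (0.07686671614646912, 0.2001819759607315), 55.42394256591797) 378
```

View pics/c.png

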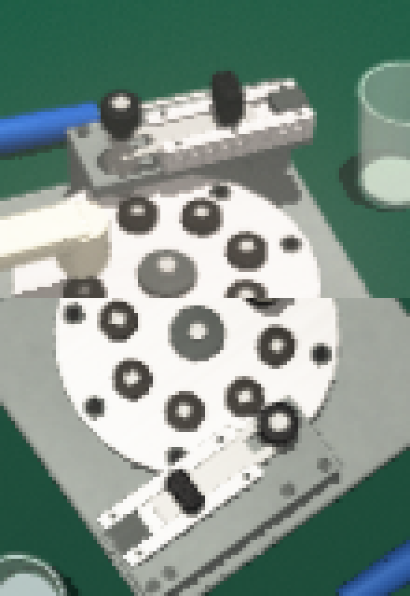

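The crop agrees with the depth blobs: the knob is at (0.515,-0.047) and the grip at (0.472,0.016). They are 76 mm apart, the expected distance, and the tops are at 139 and 134 mm as specified. The yaw is about 34°. I'll hover and refine with the wrist camera.

```bash
cat >> h.py <<'E'
from scipy.spatial.transform import Rotation as R
def quat(yaw,s=1):
    y=s*np.array([np.cos(yaw),np.sin(yaw),0]); z=np.array([0,0,-1.]); M=np.stack([np.cross(y,z),y,z],1)
    q=R.from_matrix(M).as_quat(); return q[[3,0,1,2]]
def wrist(name):
    s=get_state(); im,d=vision.grab_frame("wrist"); cv2.imwrite(f"pics/{name}.png",im)
    i=vision.camera_info("wrist"); q=s["eef_rot"]; T=np.eye(4); T[:3,:3]=R.from_quat([q[1],q[2],q[3],q[0]]).as_matrix(); T[:3,3]=s["tcp_pos"]
    W=np.linalg.inv(T@np.array(i["hand_eye"])); info=dict(mtx=i["mtx"],R=W[:3,:3],t=W[:3,3])
    vv,uu=np.mgrid[:384,:512]; P=world(info,uu,vv,d); P[d<=0]=np.nan
    return im,P
def blobs(P,lo=.112,hi=.16):
    m=((P[...,2]>lo)&(P[...,2]<hi)).astype(np.uint8)
    n,l,st,c=cv2.connectedComponentsWithStats(m)
    for k in range(1,n):
        if st[k,4]<60: continue
        q=P[l==k]; q=q[q[:,2]>np.percentile(q[:,2],80)-.004]
        print(np.round(c[k]),st[k,4],"mid",(np.percentile(q,1,axis=0)+np.percentile(q,99,axis=0))/2,"size",np.ptp(q,axis=0), cv2.minAreaRect(q[:,:2].astype(np.float32)))
E
python3 - <<'E'
from h import *
yaw=np.radians(34); q0=np.array(get_state()["qpos"])
best=None
for s in(1,-1):
    j=ctrl.ik([.473,.016,.27],quat(yaw,s)); print(s,j)
    if j is not None and (best is None or abs(np.array(j)-q0).max()<best[0]): best=(abs(np.array(j)-q0).max(),s)
s=best[1];print("use",s)
ctrl.movep([.473,.016,.27],quat(yaw,s))
im,P=wrist("w1"); blobs(P)
st=get_state();print(st["time"],st["tcp_pos"],st["eef_rot"])
E
```

```text
1 [-0.2421  0.2383  0.2007  1.82   -0.0531  1.0884  0.5711]
-1 [-0.8699  0.4208  1.1542  1.8262 -0.4179  1.1695 -2.127 ]
use 1
[256. 183.] 497 mid [0.4742 0.0167 0.1328] size [0.0284 0.0254 0.0057] ((0.4744749963283539, 0.016444431617856026), (0.026628948748111725, 0.016316376626491547), 34.263858795166016)
[256. 251.] 579 mid [ 0.5162 -0.0459  0.1378] size [0.0274 0.0263 0.0056] ((0.5164570212364197, -0.04572940990328789), (0.026262754574418068, 0.026312848553061485), 39.30256652832031)
[330. 305.] 1638 mid [ 0.6305 -0.0593  0.1365] size [0.0494 0.063  0.006 ] ((0.6304724812507629, -0.05922676622867584), (0.03046853467822075, 0.06931520253419876), 32.29890823364258)
3.1333 [0.4731 0.0172 0.2698] [-0.0002  0.4685  0.8835  0.    ]
```

View pics/w1.png

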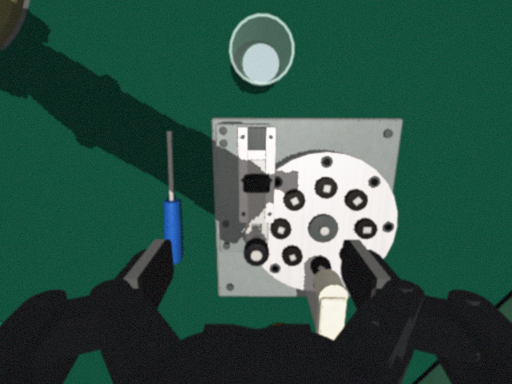

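The wrist view shows the grip at (256,183) and the knob at (256,251), in the same column, so the 34° yaw is right and the slide is about 5 mm into its travel. Next I grasp the grip across x and slide it.

```bash
python3 - <<'E'
from h import *
yaw=np.radians(34); q=quat(yaw); yt=np.array([-np.sin(yaw),np.cos(yaw),0]); g=np.array([.4743,.0165,.110])
def rep(n):
    s=get_state(); f=np.array(s["contact_force"]); print(n,round(s["time"],2),np.array(s["tcp_pos"]),"w",round(s["width"],4),"F",f,"along",f@yt,"s",(np.array(s["tcp_pos"])-g)@yt); return f@yt
ctrl.movep(g+[0,0,.06],q); ctrl.movel(g,max_speed=.08); rep("down")
ctrl.close_gripper(50); f0=rep("closed")
ctrl.movel(g+yt*.022,max_speed=.04); rep("22")
for k in (.024,.026,.028,.030):
    ctrl.movel(g+yt*k,max_speed=.02); f=rep(k)
    if f-f0<-15: break
E
```

```text
down 4.52 [0.4747 0.0165 0.1105] w 0.0854 F [0.1523 0.0978 0.2801] along -0.004062668137916902 s -0.0002537557233521399
closed 5.08 [0.4736 0.016  0.1104] w 0.0271 F [-3.5825 -1.8763  6.8433] along 0.44776739440728663 s -2.7101838451265296e-05
22 5.78 [0.4614 0.0341 0.1104] w 0.0268 F [-4.1461 -2.7586  6.822 ] along 0.031505249649347436 s 0.021788650249661545
0.024 6.03 [0.4604 0.0355 0.1104] w 0.027 F [-3.035  -2.9869  6.3899] along -0.779121690644337 s 0.023539887338653403
0.026 6.28 [0.4598 0.0364 0.1104] w 0.0268 F [-1.0457 -5.8571  4.9235] along -4.271013243527514 s 0.024556166112079055
0.028 6.53 [0.4597 0.0365 0.1104] w 0.0271 F [  2.3024 -11.4916   1.9562] along -10.814430080390975 s 0.024724191651610456
0.03 6.78 [0.4597 0.0367 0.1104] w 0.0267 F [  6.0263 -15.6684  -1.8322] along -16.359537362740042 s 0.02489680447234396
```

The force climbs at 24.7 mm of travel, which is the end stop. I'll relax, release, rise and check.

```bash
python3 - <<'E'
from h import *
yaw=np.radians(34); q=quat(yaw); yt=np.array([-np.sin(yaw),np.cos(yaw),0]); g=np.array([.4743,.0165,.110])
ctrl.movel(g+yt*.0265,max_speed=.05); ctrl.ungrasp()
ctrl.movel(g+yt*.0255+[0,0,.07],max_speed=.12)
k=np.array([.5163,-.0458,.27]); ctrl.movep(k,q)
im,P=wrist("w2"); blobs(P); s=get_state();print(s["time"],s["contact_force"],s["tcp_pos"])
E
```

```text
[256.  80.] 586 mid [0.4609 0.0365 0.1329] size [0.0291 0.0254 0.0061] ((0.46118107438087463, 0.03649486228823662), (0.02765306830406189, 0.01475508138537407), 33.643585205078125)
[256. 185.] 628 mid [ 0.5164 -0.046   0.1377] size [0.0275 0.0271 0.0052] ((0.5166879892349243, -0.045993588864803314), (0.025976527482271194, 0.02645474672317505), 34.10227966308594)
[333. 260.] 2163 mid [ 0.6406 -0.0738  0.1365] size [0.0723 0.0905 0.0057] ((0.6392975449562073, -0.07158126682043076), (0.030463578179478645, 0.0978090763092041), 33.83021545410156)
9.0083 [-0.873   0.7641 -0.0989] [ 0.5153 -0.0448  0.2684]
```

View pics/w2.png

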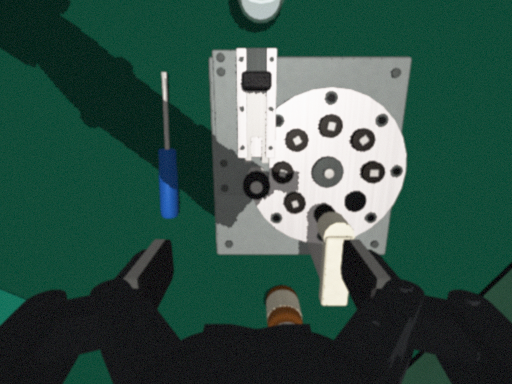

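The grip now stands 99.4 mm from the knob against 100 mm at the stop, so it is unlocked. In the picture the grip is at (256,80) against the stop and the knob at (256,185). Next I grasp the knob and lift.

```bash
python3 - <<'E'
from h import *
yaw=np.radians(34); q=quat(yaw); k=np.array([.5164,-.0459,.1105])
def rep(n):
    s=get_state(); f=np.array(s["contact_force"]); print(n,round(s["time"],2),np.array(s["tcp_pos"]),"w",round(s["width"],4),"F",f); return s["tcp_pos"][2],f[2]
ctrl.movep(k+[0,0,.06],q); ctrl.movel(k,max_speed=.08); rep("down")
ctrl.close_gripper(80); z0,f0=rep("closed")
for dz in (.004,.008,.012,.014,.016,.018,.020,.022,.024):
    ctrl.movel(k+[0,0,dz],max_speed=.03); z,f=rep(dz)
    if f-f0<-25: break
E
```

```text
down 10.39 [ 0.5168 -0.046   0.111 ] w 0.0855 F [0.4417 0.2433 0.8778]
closed 10.97 [ 0.5155 -0.0465  0.1111] w 0.0257 F [-5.0751 -1.8752  8.3503]
0.004 11.26 [ 0.5155 -0.0465  0.114 ] w 0.0257 F [-2.1304 -3.3919 -7.6507]
0.008 11.54 [ 0.5155 -0.0465  0.1182] w 0.0259 F [-1.7927 -5.0984 -7.9269]
0.012 11.82 [ 0.5155 -0.0464  0.1221] w 0.0253 F [-2.1107 -5.4206 -9.7876]
0.014 12.07 [ 0.5154 -0.0464  0.124 ] w 0.0259 F [ -2.0806  -4.6255 -10.6299]
0.016 12.32 [ 0.5155 -0.0464  0.1259] w 0.0257 F [ -2.4691  -4.9629 -12.1408]
0.018 12.57 [ 0.5154 -0.0464  0.1273] w 0.026 F [ -0.3524  -5.0723 -15.511 ]
0.02 12.82 [ 0.5152 -0.0464  0.1275] w 0.0253 F [  5.3505  -5.8019 -34.2693]
```

The rise stalled at 16.4 mm with the force jumping, which is the upper stop. I'll ease to a light push, watch for slip for a second, and look.

```bash
python3 - <<'E'
from h import *
ctrl.movel([.5164,-.0459,.1105+.0187],max_speed=.03)
for i in range(3):
    s=get_state(); print(round(s["time"],2),s["tcp_pos"],s["width"],s["contact_force"]); ctrl.pause(.5)
info=vision.camera_info("scene"); im,d=vision.grab_frame("scene")
for r in models.masks_of("scene","pull_knob")[:2]+models.masks_of("scene","lock_grip")[:2]:
    v,u=np.nonzero(r["mask"]&(d>0)); P=world(info,u,v,d[v,u]); print(r["p"],r["point"],len(u),np.percentile(P,3,0),np.percentile(P,97,0))
np.savez("pics/s2.npz",im=im,d=d)
a=cv2.resize(im[120:220,190:320],(520,400),interpolation=cv2.INTER_CUBIC)
wi,P=wrist("w3"); 
cv2.imwrite("pics/f.png",np.hstack([a,cv2.resize(wi,(280,400))])); print(cv2.imread("pics/f.png").shape)
E
```

```text
13.07 [ 0.5153 -0.0464  0.1274] 0.02581700926854904 [  1.9876  -5.2462 -24.0755]
13.57 [ 0.5153 -0.0464  0.1274] 0.025210357708734123 [  1.4265  -5.0189 -23.484 ]
14.07 [ 0.5153 -0.0464  0.1274] 0.025888213168678422 [  1.4106  -5.2417 -23.306 ]
0.45 [235.2, 170.8] 65 [ 0.5081 -0.0573  0.089 ] [ 0.533  -0.0403  0.1565]
0.54 [269.3, 167.2] 212 [ 0.4574 -0.0263  0.0968] [0.4968 0.0446 0.1354]
0.42 [245.3, 217.4] 9938 [ 0.4516 -0.1384  0.0143] [0.7215 0.1359 0.1375]
(400, 800, 3)
```

View pics/f.png

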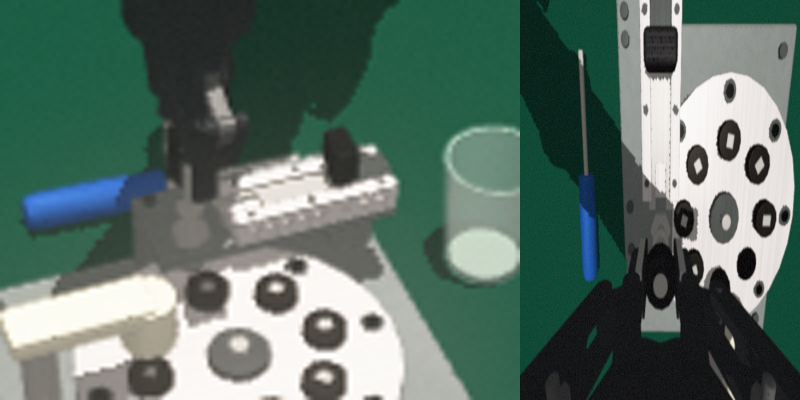

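The knob is between the pads, at about (256,275) in the wrist picture. The lock is still at its stop and the bystanders are untouched. One depth check of the knob top (it should be near 155 mm), then I hand in.

```bash
python3 - <<'E'
from h import *
im,P=wrist("w4"); c=P[268:284,248:265].reshape(-1,3); print("knob top",np.nanmedian(c,0)); blobs(P[:200],.125,.14)
s=get_state(); print(s["time"],s["tcp_pos"],s["width"],s["contact_force"])
z=np.nanmedian(c,0)[2]
if .150<z<.160: ticket.close_job(); print("closed")
E
```

```text
knob top [ 0.5172 -0.0473  0.1548]
[257.  44.] 2570 mid [0.4612 0.0363 0.1328] size [0.0292 0.0264 0.0067] ((0.46097758412361145, 0.03649143874645233), (0.027973929420113564, 0.016213422641158104), 33.865047454833984)
14.825 [ 0.5153 -0.0464  0.1274] 0.025676702303800706 [  2.0106  -6.1329 -22.9803]
the job is handed in; nothing more can be done
closed
```

The transport lock is off and the plunger is pulled up against its upper stop. The arm is still holding it by the knob, so you can turn the dial plate. I handed the job in at 14.8 s.

- **Transport lock:** I slid the grip about 25 mm along its track until the force rose at the end stop. It stands 99.4 mm from the knob, against 100 mm expected, and was still there at the last look.
- **Plunger:** I gripped the knob at 80 N and lifted it until it stalled at 16.4 mm. The knob top then measured 154.8 mm above the bench, against 155 mm expected. It held for over a second without slipping, with a light push against the stop (about 23 N at the wrist, including the spring).
- **Other things on the bench:** The screwdriver, beaker and turntable looked undisturbed in the last pictures. The reagent bottle was not in that last view, but the arm never went low near it.
- **Checks that disagreed:** The gripper opening read 25.7 mm on the 28 mm knob. Early on, the trained networks confused the knob with the dial and the whole turntable, so I took positions from depth measurements instead.

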